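# Set up the bracelet jig: click on the clasp head, tap the slide to the size tab

### The job

Set up the bracelet jig for the next order. Fit the loose blue clasp head from the wooden rack onto the jig's bare post, its buckle mouth facing the blue buckle on the slide, pushed fully home so that the two sprung balls click out over it, and nudge the stiff slide towards the post until its pointer stands over the red size tab, without going past the tab. Leave the other heads and everything else on the table as they are, and let go of everything.

Things in the scene. Friction and masses are not known exactly. Their poses are not given: they have to be found in the camera images.
- jig: Bracelet jig, fixed: plywood board 110 mm (x) by 470 mm (y), top 18 mm above the table. Origin: centre of its underside, z up, y along the rail. At y = -175 mm an aluminium end block (50 x 50 mm, top z = 50 mm) carries the bare post. The slide runs on two rods (top z = 37 mm) to +y of it; a tail bracket (60 mm wide, y = 216 to 228 mm, top z = 44 mm) ends the rail.
- seat (a point): Foot of the bare post: centre of the end block's top face, 50 mm above the table. The post is round, 14 mm in diameter, upright, 50 mm tall, its top 7 mm tapered to 7 mm diameter. A head is home when its underside lies on this face.
- post_tip (a point): Top of the bare post, 100 mm above the table, on its axis.
- ball_front (a joint): Brass spring ball, 8 mm, on the jig's -x side of the bare post, 37.5 mm above the seat, standing 2.5 mm out. Value: how far pressed in (m), 0 = out, limit 0.003. A sleeve's flared mouth presses the balls in on its way down (5 to 15 N in all to get past, then less); once the head is home they spring out over its top rim and hold it.
- ball_back (a joint): The same ball on the jig's +x side of the post.
- blue_head: Loose head with the BLUE buckle, about 80 g, on one of the rack's dowels: square aluminium sleeve 34 x 34 x 34 mm with an upright through bore of 15.6 mm, its lower mouth flared to 22 mm. Half a side-release buckle stands out of its +x face. Origin: centre of the sleeve's underside (on the rack 20 mm above the table); x to the buckle mouth, z up. Grip the bare flats facing +y and -y, 34 mm apart.
- mouth (a point): Middle of the blue head's buckle mouth: 45 mm from the bore axis along the head's x, 17 mm above its underside. The buckle is 36 mm wide and 14 mm high.
- orange_head: Bystander: the head with the orange buckle (26 mm wide), otherwise like the blue one, on another dowel. Origin: centre of the sleeve's underside, x to the buckle mouth. To be left alone.
- green_head: Bystander: the head with the green buckle (18 mm wide), otherwise like the blue one, on another dowel. Origin: centre of the sleeve's underside, x to the buckle mouth. To be left alone.
- rack: Head rack, fixed: wooden block 250 mm (its x) by 64 mm, 20 mm high, with three dowels (11 mm diameter, 11 mm tall) at x = -85, 0 and +85 mm, on which the heads stand. Origin: centre of the underside. Which head stands on which dowel varies.
- slide (a joint): Position of the jig's slide along the rail, in m: 0 = at the outer (+y) end, growing as it moves towards the bare post (the jig's -y), limit 0.125. Stiff: about 7 N moves it, it stays where it is left and does not coast or spring back.
- pointer (a point): Tip of the slide's black pointer, on the -x side of the slide, 22 mm above the table. It is in line with the slide's own post: at jig y = 150 mm minus the slide's value.
- lug (a point): Middle of the top edge of the slide's outer (+y) face: a black thumb lug 40 mm wide (jig x), 14 mm thick, z = 49 to 83 mm. Push it here towards -y; it is in line with the bare post. The slide block below (56 mm wide, 80 mm long, z = 24 to 50 mm) ends in the same plane. It carries its own fixed blue head, post axis 55 mm to -y of here, post top z = 100 mm, sleeve top 84 mm.
- tab: Red size tab clipped over the board's front (-x) edge, fixed, 8 mm wide along the rail, 12 mm across. Origin: its middle, on the board's top (z = 18 mm); axes parallel to the jig's. The pointer stands over it when both have the same position along the jig's y; at the start the pointer is 20 to 105 mm to +y of it.
- tape: Bystander: roll of packing tape lying flat in front of the jig, 100 mm diameter, 48 mm high. Origin: centre of the underside.
- bead_pot: Bystander: small white pot of beads behind the bare post, 56 mm diameter, 55 mm high. Origin: centre of the underside.
- scissors: Bystander: scissors with purple handles lying behind the jig, 145 mm long, 9 mm high. Origin: at the pivot, on the table.
- marker: Bystander: black marker pen lying in front of the jig, 130 mm long, 14 mm thick. Origin: near its middle, underneath.
- bangle: Bystander: blue and white beaded bracelet, 73 mm outside diameter, 9 mm high, lying on the outer side of the rack. Origin: its centre, on the table.
- bead_jar: Bystander: amber jar with a red lid, 56 mm diameter, 85 mm high, beyond the far (+x) end of the rack. Origin: centre of the underside.
Not all that is in view belongs to the job. What is shaped like the blue_head but pink or turquoise is not meant.

How it is judged:
By the outcome, as a careful person would: the job done as asked, in the order asked, and still so for the second after the job is handed in, with the robot touching nothing.
It also fails if it takes over 72 s, if anything falls off the work surface, if the arm or the gripper's body presses on something with over 40 N, if the wrist force passes 120 N, or if a joint passes its speed limit or range.

### The arm

A 6-joint arm with a two-finger parallel gripper is mounted at the origin on the work surface. World frame = base frame: x ahead of the robot, y to its left, z up, the work surface at z = 0. Lengths are in m, angles in degrees, forces in N, time in s.
With the tool pointing down it reaches from about 0.25 to 0.85 m from the base axis. Payload 12.5 kg.
Tool frame: the origin (TCP) lies on the centre line of the jaws, within the pads' length; the fingertips stand 8 mm ahead of it and the grasp point (between the pads) lies 11 mm behind it; z points along the fingers, y is the direction in which the jaws open and shut (so a half turn about z gives the same grasp; the last joint's range is limited). The gripper opens to 93 mm and grips with 3 to 60 N. Pads are 15 mm wide; open, the fingers measure 128 mm over their backs; the gripper's body (75 mm by 188 mm) begins 65 mm behind the grasp point.
Start: joints at [-73.774, 20.094, 94.641, -0, 65.266, -4.847], TCP at [0.198, -0.513, 0.227] pointing down, gripper open.
Joint ranges: [-157.81, 157.81], [-45, 120.19], [0.68, 151.7], [-89.99, 269.99], [4.06, 180], [-164.3, 164.3]. Speed limits (degrees/s): [127.2, 127.2, 159.86, 180, 180, 180].

### API

Orientations are given as a 3x3 rotation matrix whose columns are the frame's x, y, z axes.
In Python, from station import arm gives the robot as it stands.
- The arm moves only by the tool jog_arm, never from a script. Its argument "deltas" is a list of rows, each a list of 3 entries, a list of its own where there are three numbers: the shift along the world's x, y, z in mm, then the turn, a rotation vector about the world's x, y, z in degrees, then the closure, from -1 (fully open) to 1 (shut). In form: [[[tx, ty, tz], [ax, ay, az], claw], ...]. A call has 1 to 10 rows; each row shifts and turns the commanded pose from where the row before left it; what a row does not reach is not made up. A row lasts 1/8 s, in which the tool goes at most 62.5 mm and 10.7 degrees, less where a joint would pass 70% of its speed; a pose out of reach is approached as far as the arm can. A call is refused whole if a number of a shift passes 62.5 or a number of a turn 10.7, either way. A call with a gripper value outside its range is refused whole. The fingers move at their own pace and stop on an object; "grip_force" is the grip in N (left out, the last holds). Time passes only in rows, so rows that do not move let the fingers close. It gives the time, the measured TCP pose, the force and the opening at its end, in the units of the state.
- arm.state(): the state, without advancing time (a new reading comes with each control period).
- arm.camera(name): name is "scene" or "top"; returns the picture (400x640x3 uint8, red, green, blue); there is no depth.
- arm.camera_info(name): a dict with "intrinsics" (3x3 intrinsics, pixels), "rvec" (rotation vector, rad) and "tvec" (3), from world to camera coordinates, as OpenCV has them. Camera axes: x right, y down, z forward; pixel columns grow to the right and rows downward; lengths in m; the calibration is good to about 2 mm. A picture is of the moment at which its call begins. camera_info takes no time and is no camera call.
- arm.sign_off(): hands the job in, once; it reports no verdict.
The state is a dict: "t": time; "qpos": joint angles; "dq": joint speeds; "effort": joint torques, N m; "position": TCP position; "ee_rot": TCP orientation; "wrist_force": force on the tool from outside, world axes, zero at the start; "torque": the same for the moment, N m; "grip_width": finger opening in m.
Only numpy, scipy, OpenCV 4.12 (cv2) and the standard library are available. Lean on these libraries where they do the work, as an engineer would, in place of code of your own. Each camera call takes 0.05 s, during which the arm holds its last target.

## Working session

There is one attempt and no reset: what is moved stays moved. The work goes in short steps, Python scripts to look and compute and a tool call to move; the robot and the scene stay as the last step left them, time stands still between calls to the robot, and variables do not carry over. Pictures are saved under pics/ and viewed, and the job is handed in when it is done.

Besides the shell and the picture viewer there is one more tool, called after "Call:" as name([rows], argument=value, ...), one row to a line, values as JSON. jog_arm: Moves the arm, as the interface text tells. Its arguments: {"type":"object","properties":{"deltas":{"type":"array"},"grip_force":{"type":"number"}},"required":["deltas"]}

```bash
mkdir -p pics; ls; python3 - <<'E'
from station import arm
import cv2
for n in ("scene","top"):
    im=arm.camera(n); cv2.imwrite(f"pics/{n}0.png",im[:,:,::-1])
    i=arm.camera_info(n); print(n,i)
s=arm.state(); print(s)
E
```

```text
pics
scene {'intrinsics': array([[494.12826914,   0.        , 325.44193294],
       [  0.        , 494.12826914, 202.50988902],
       [  0.        ,   0.        ,   1.        ]]), 'rvec': array([ 1.03683896,  2.5934994 , -0.80853757]), 'tvec': array([ 0.3413708 , -0.2782905 ,  1.72287326])}
top {'intrinsics': array([[381.00177604,   0.        , 320.20582043],
       [  0.        , 381.00177604, 200.86834863],
       [  0.        ,   0.        ,   1.        ]]), 'rvec': array([ 2.0996685 , -2.14915727,  0.20493506]), 'tvec': array([0.06477714, 0.51191513, 0.84464207])}
{'t': 0.1, 'qpos': array([-7.37747705e+01,  2.01200969e+01,  9.46732360e+01, -1.01885588e-03,
        6.52655141e+01, -4.84792056e+00]), 'dq': array([-0.11997258, -0.0937361 , -0.15676535, -0.03415173, -0.06644683,
       -0.04455783]), 'effort': array([ 1.32654191e-04, -4.98028421e+01, -2.85704488e+01,  6.99633546e-02,
        2.38825358e-02, -2.72782688e-05]), 'position': array([ 0.19768658, -0.51292083,  0.2261666 ]), 'ee_rot': array([[ 9.33119466e-01,  3.59566364e-01, -3.02486693e-04],
       [ 3.59566484e-01, -9.33118953e-01,  9.81654345e-04],
       [ 7.07138173e-05, -1.02476486e-03, -9.99999472e-01]]), 'wrist_force': array([-0.08565189, -0.84338215,  0.05640222]), 'torque': array([-0.05281967, -0.00080492,  0.05814043]), 'grip_width': 0.09308691365785968}
```

View pics/scene0.png

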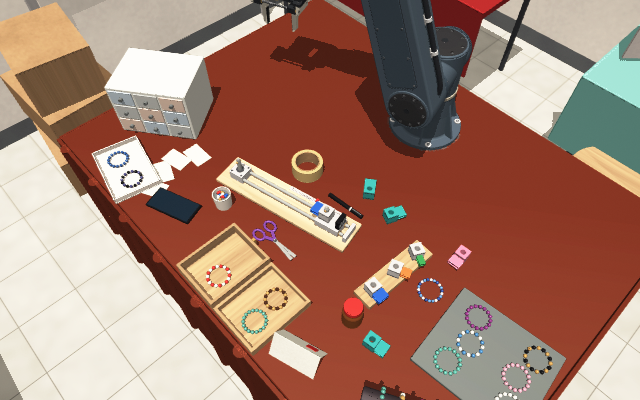

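View pics/top0.png

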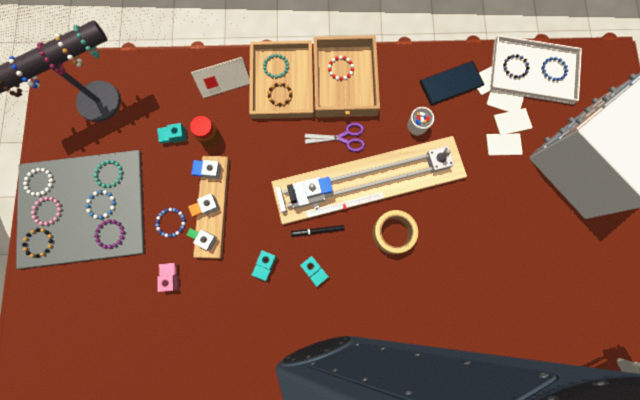

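The scene view shows blue (376,290), orange (398,267) and green (418,250) heads on the rack. The top view shows the blue head at (208,168), the bare post at (438,158) and the slide at about (312,188). I'll enlarge the rack and the jig.

```bash
python3 - <<'E'
import cv2
a=cv2.imread("pics/top0.png")
c=cv2.resize(a[140:270,150:250],None,fx=5,fy=5,interpolation=cv2.INTER_CUBIC)[:600];cv2.imwrite("pics/rackT.png",c)
c=cv2.resize(a[130:230,265:475],None,fx=3.8,fy=3.8,interpolation=cv2.INTER_CUBIC);cv2.imwrite("pics/jigT.png",c)
b=cv2.imread("pics/scene0.png")
c=cv2.resize(b[150:255,210:370],None,fx=5,fy=5,interpolation=cv2.INTER_CUBIC);cv2.imwrite("pics/jigS.png",c)
c=cv2.resize(b[230:330,330:480],None,fx=5,fy=5,interpolation=cv2.INTER_CUBIC);cv2.imwrite("pics/rackS.png",c)
E
```

```text
(no output)
```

View pics/rackT.png

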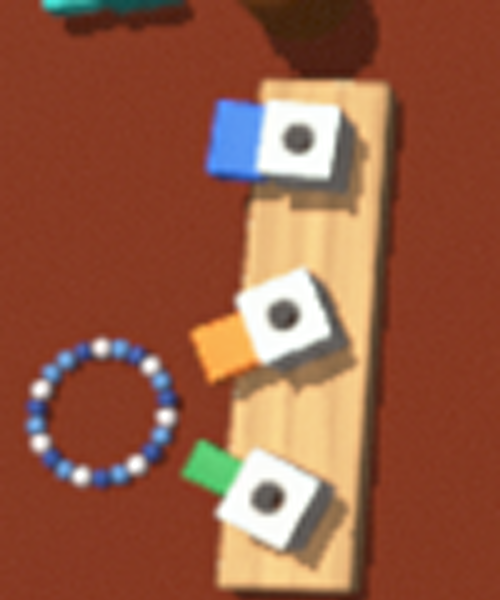

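View pics/jigT.png

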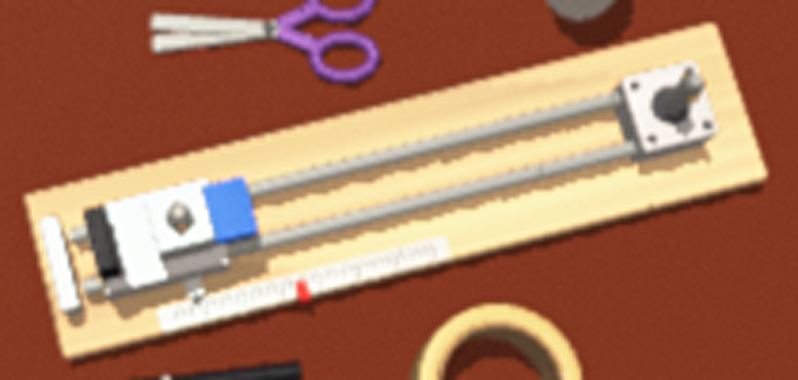

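View pics/jigS.png

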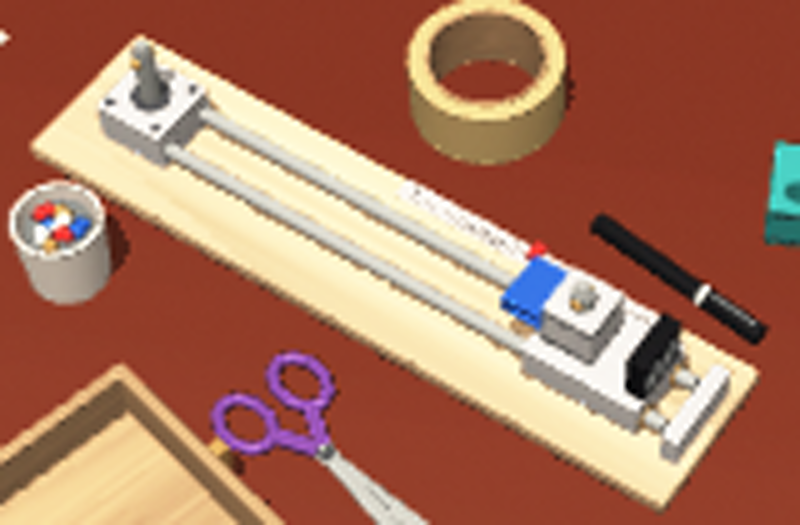

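View pics/rackS.png

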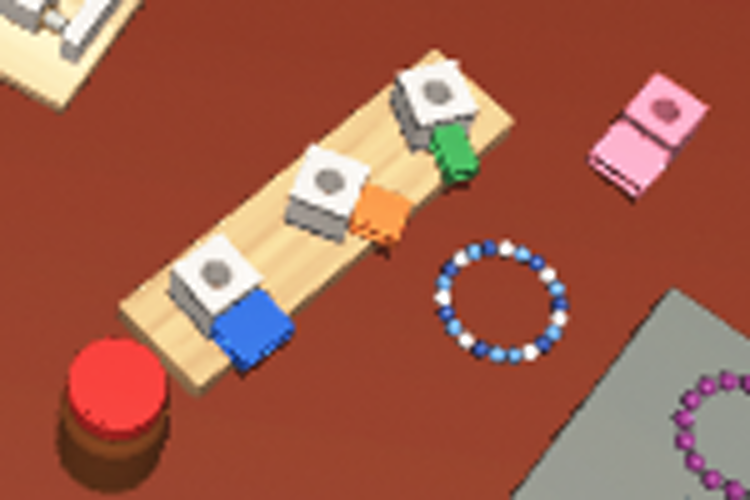

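Candidates for the loose head (top view px): (208,168) with a wide blue buckle, on the rack's far dowel; (207,203) orange; (203,239) green; the pink (167,278) and turquoise (170,132), (264,265), (315,271) ones are loose on the table. The crop confirms that only (208,168) is on the rack and blue. Next I'll measure.

```bash
cat > h.py <<'E'
import numpy as np, cv2
from station import arm
C={}
for n in ("scene","top"):
    i=arm.camera_info(n); C[n]=(np.array(i["intrinsics"]),cv2.Rodrigues(np.array(i["rvec"]))[0],np.array(i["tvec"]),np.array(i["rvec"]))
def ray(n,p):
    K,R,t,_=C[n]; d=R.T@np.linalg.solve(K,[p[0],p[1],1.]); return -R.T@t,d/np.linalg.norm(d)
def plane(n,p,z):
    o,d=ray(n,p); return o+d*(z-o[2])/d[2]
def tri(pt,ps):
    A=np.zeros((3,3));b=np.zeros(3)
    for n,p in(("top",pt),("scene",ps)):
        o,d=ray(n,p);M=np.eye(3)-np.outer(d,d);A+=M;b+=M@o
    return np.linalg.solve(A,b)
def proj(n,X):
    K,R,t,r=C[n]; return cv2.projectPoints(np.array([X],float),r,t,K,None)[0].ravel()
def blobs(im,lo,hi,roi,amin=8):
    x0,y0,x1,y1=roi; hsv=cv2.cvtColor(im[y0:y1,x0:x1],cv2.COLOR_BGR2HSV)
    m=cv2.inRange(hsv,np.array(lo),np.array(hi))
    k,l,s,c=cv2.connectedComponentsWithStats(m)
    out=[(s[j,4],c[j]+[x0,y0],(l==j).astype(np.uint8)) for j in range(1,k) if s[j,4]>=amin]
    return sorted(out,key=lambda q:-q[0])
E
cat > m1.py <<'E'
from h import *
T=cv2.imread("pics/top0.png");S=cv2.imread("pics/scene0.png")
np.set_printoptions(precision=4,suppress=True)
def rect(b,roi):
    cs,_=cv2.findContours(b[2],cv2.RETR_EXTERNAL,cv2.CHAIN_APPROX_NONE);c=max(cs,key=len)
    r=cv2.minAreaRect(c); return r,cv2.boxPoints(r)+[roi[0],roi[1]]
# board
for n,im,roi in(("top",T,(265,130,475,230)),("scene",S,(210,150,370,255))):
    hsv=cv2.cvtColor(im,cv2.COLOR_BGR2HSV); x0,y0,x1,y1=roi
    m=255-cv2.inRange(hsv,np.array([0,120,0]),np.array([12,255,200])); 
    k,l,s,c=cv2.connectedComponentsWithStats(m[y0:y1,x0:x1]); j=1+np.argmax(s[1:,4])
    r,box=rect((0,0,(l==j).astype(np.uint8)),roi)
    print(n,"board",s[j],r[1]); 
    if n=="top":
        for p in box: print(p,plane(n,p,.018))
for n,im,roi in(("top",T,(185,150,225,190)),("scene",S,(360,270,400,310))):
    for nm,lo,hi in(("blue",[100,110,80],[125,255,255]),("white",[0,0,215],[179,40,255])):
        for b in blobs(im,lo,hi,roi)[:2]:
            r,box=rect(b,roi); print(n,nm,b[0],b[1],r, plane(n,b[1],.054 if nm=="white" else .044))
for n,im,roi in(("top",T,(330,195,360,215)),("scene",S,(305,190,330,210))):
    for b in blobs(im,[0,150,150],[8,255,255],roi,3)[:2]+blobs(im,[172,150,150],[179,255,255],roi,3)[:2]: print(n,"tab",b[0],b[1],plane(n,b[1],.02))
for n,im,roi in(("top",T,(185,110,220,150)),("scene",S,(335,290,370,320))):
    for b in blobs(im,[0,180,170],[8,255,255],roi)[:1]: print(n,"lid",b[0],b[1],plane(n,b[1],.085))
E
python3 m1.py
```

```text
top board [   6    6  196   89 8482] (45.11162185668945, 191.360595703125)
[270.4706 180.8823] [0.5717 0.1732 0.018 ]
[456.1176 134.4706] [ 0.6807 -0.2923  0.018 ]
[467.0588 178.2353] [ 0.5672 -0.309   0.018 ]
[281.4118 224.647 ] [0.4632 0.1469 0.018 ]
scene board [   2    7  150   95 5198] (150.3191375732422, 55.46898651123047)
top blue 140 [196.6929 167.8786] ((12.0, 17.5), (15.0, 10.0), 90.0) [0.6013 0.3464 0.044 ]
top white 170 [209.1941 167.1235] ((24.26923179626465, 17.346153259277344), (14.512063026428223, 14.263994216918945), 7.125016689300537) [0.5995 0.3136 0.054 ]
scene blue 160 [379.6562 295.3188] ((19.680002212524414, 25.240001678466797), (11.600000381469727, 14.399999618530273), 53.13010025024414) [0.607  0.3457 0.044 ]
scene white 117 [373.0855 284.094 ] ((13.170589447021484, 14.282353401184082), (12.798897743225098, 12.039640426635742), 49.398704528808594) [0.6    0.3143 0.054 ]
scene white 16 [396.4375 270.6875] ((35.5, 1.0), (2.0, 7.0), 90.0) [0.5253 0.3307 0.054 ]
top tab 9 [344.4444 206.6667] [ 0.5031 -0.0055  0.02  ]
scene tab 9 [317.3333 199.1111] [ 0.5021 -0.0055  0.02  ]
top lid 353 [200.1275 125.3711] [0.6919 0.3288 0.085 ]
scene lid 289 [352.9066 306.2526] [0.6942 0.3292 0.085 ]
```

```bash
python3 - <<'E'
from h import *
T=cv2.imread("pics/top0.png");S=cv2.imread("pics/scene0.png")
print([ -C[n][1].T@C[n][2] for n in C])
a=cv2.resize(T[138:178,420:460],None,fx=10,fy=10,interpolation=cv2.INTER_CUBIC)
b=cv2.resize(S[150:190,220:260],None,fx=10,fy=10,interpolation=cv2.INTER_CUBIC)
cv2.imwrite("pics/post.png",np.hstack([a,b]))
a=cv2.resize(T[175:215,280:320],None,fx=10,fy=10,interpolation=cv2.INTER_CUBIC)
b=cv2.resize(T[180:220,310:350],None,fx=10,fy=10,interpolation=cv2.INTER_CUBIC)
cv2.imwrite("pics/slide.png",np.hstack([a,b]))
E
```

```text
[array([1.09620351, 0.63045967, 1.25025212]), array([0.34629123, 0.05847025, 0.92538479])]
```

View pics/post.png

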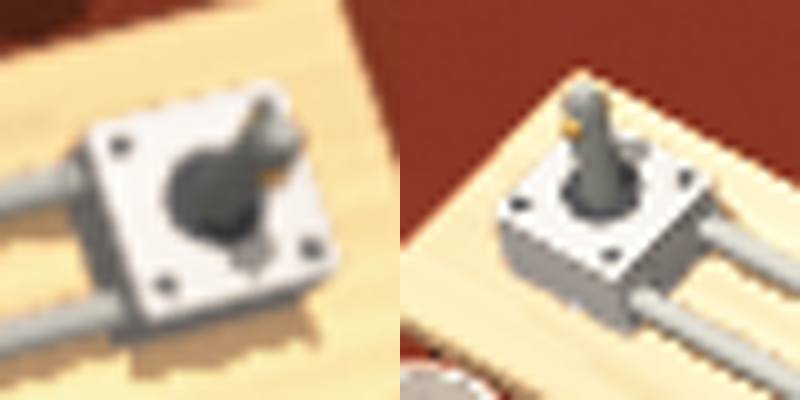

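View pics/slide.png

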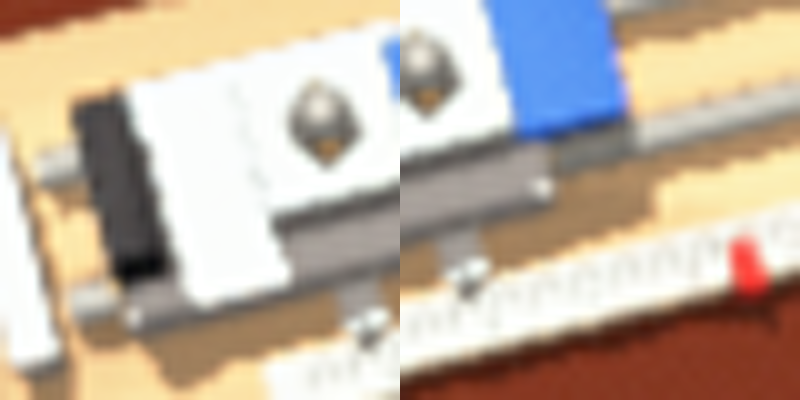

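```bash
python3 - <<'E'
from h import *
np.set_printoptions(precision=4,suppress=True)
f=lambda u,v,x,y:np.array([x+u/10-.45,y+v/10-.45])
t=lambda u,v:f(u,v,420,138)
cs=np.array([plane("top",t(*q),.05) for q in((88,130),(275,82),(338,268),(155,318))])
print(cs, cs.mean(0)); 
for i in range(4): d=cs[(i+1)%4]-cs[i]; print(np.linalg.norm(d),np.degrees(np.arctan2(d[1],d[0])))
hs=np.array([plane("top",t(*q),.05) for q in((120,146),(312,248))]); print("holes",hs.mean(0))
hs=np.array([plane("scene",f(*q,220,150),.05) for q in((120,205),(285,178))]); print("holesS",hs.mean(0))
print("tip plane", plane("top",t(272,115),.1), plane("scene",f(182,95,220,150),.1))
# pointer (z .022), bracket, lug
sl=lambda u,v:f(u,v,310,180)
print("pointer",plane("top",sl(66,285),.022)); print("tab",plane("top",sl(748,268)-[40,0],.018) if 0 else plane("top",f(348,268,310,180),.019))
print("slide post tip",plane("top",f(315,105,280,175),.1))
for q in((75,105),(125,95),(162,265),(115,278)): print("lugcorner",plane("top",f(*q,280,175),.083))
E
```

```text
[[ 0.6299 -0.2096  0.05  ]
 [ 0.6409 -0.2555  0.05  ]
 [ 0.5942 -0.2666  0.05  ]
 [ 0.5829 -0.2219  0.05  ]] [ 0.612  -0.2384  0.05  ]
0.04724870616407159 -76.51513826958144
0.04797288681130608 -166.69129581029264
0.04603948557021363 104.21880946540996
0.04857408842224348 14.741782556817364
holes [ 0.6125 -0.2389  0.05  ]
holesS [ 0.6123 -0.2392  0.05  ]
tip plane [ 0.6163 -0.2362  0.1   ] [ 0.6139 -0.2367  0.1   ]
pointer [0.5009 0.0628 0.022 ]
tab [ 0.504  -0.0053  0.019 ]
slide post tip [0.5397 0.0727 0.1   ]
lugcorner [0.5449 0.1274 0.083 ]
lugcorner [0.547 0.116 0.083]
lugcorner [0.5075 0.1081 0.083 ]
lugcorner [0.5048 0.1187 0.083 ]
```

```bash
python3 - <<'E'
from h import *
np.set_printoptions(precision=4,suppress=True)
T=cv2.imread("pics/top0.png");S=cv2.imread("pics/scene0.png")
a=cv2.resize(T[148:188,185:225],None,fx=10,fy=10,interpolation=cv2.INTER_CUBIC)
b=cv2.resize(S[270:310,360:400],None,fx=10,fy=10,interpolation=cv2.INTER_CUBIC)
cv2.imwrite("pics/head.png",np.hstack([a,b]))
E
```

```text
(no output)
```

View pics/head.png

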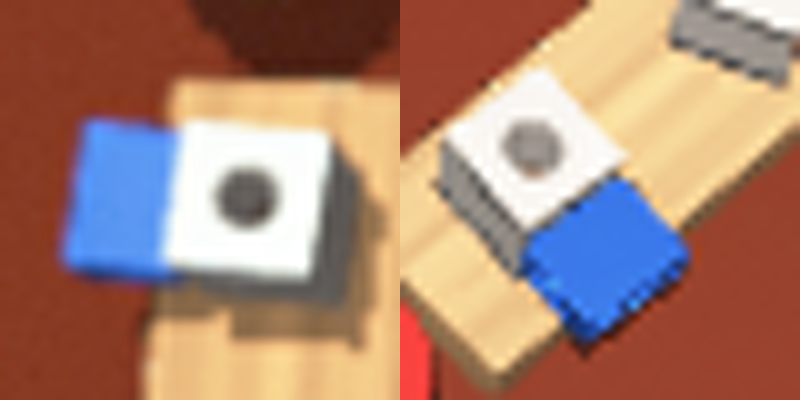

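```bash
python3 - <<'E'
from h import *
np.set_printoptions(precision=4,suppress=True)
f=lambda n,u,v,x,y,z:plane(n,[x+u/10-.45,y+v/10-.45],z)
for n,o,cs,b in(("top",(185,148),[(180,120),(330,130),(315,278),(165,262)],(247,196)),("scene",(360,270),[(225,160),(142,68),(40,145),(122,225)],(132,148))):
    P=np.array([f(n,*q,*o,.054) for q in cs]); print(n,P.mean(0),"bore",f(n,*b,*o,.054))
    for i in range(4): d=P[(i+1)%4]-P[i]; print(np.linalg.norm(d),np.degrees(np.arctan2(d[1],d[0])))
E
```

```text
top [0.5992 0.3134 0.054 ] bore [0.5995 0.3135 0.054 ]
0.03582621779993517 -95.26201821027756
0.03628267461891073 175.95756350774462
0.035770843844146354 82.43844019244028
0.03484971810014551 -3.8538454536636664
scene [0.6014 0.3145 0.054 ] bore [0.6012 0.3142 0.054 ]
0.033697600068151194 -96.35010469463423
0.03628023162386261 -5.092268283833331
0.03070079938008615 88.16125879106575
0.03393439176488847 169.77113088758912
```

Call:
jog_arm([
  [[20, 41, 0], [0, 0, 3.2], -0.3],
  [[20, 41, 0], [0, 0, 3.2], -0.3],
  [[20, 41, 0], [0, 0, 3.2], -0.3],
  [[20, 41, 0], [0, 0, 3.2], -0.3],
  [[20, 41, 0], [0, 0, 3.2], -0.3],
  [[20, 41, 0], [0, 0, 3.2], -0.3],
  [[20, 41, 0], [0, 0, 3.2], -0.3],
  [[20, 41, 0], [0, 0, 3.2], -0.3],
  [[20, 41, 0], [0, 0, 3.2], -0.3],
  [[20, 41, 0], [0, 0, 3.2], -0.3],
])

```text
t: 1.35
position: [0.3981, -0.1017, 0.2266]
ee_rot: [[0.599, 0.8, -0.0], [0.8, -0.599, 0.0], [-0.0, -0.0, -1.0]]
wrist_force: [1.3, -0.3, -0.2]
grip_width: 0.0603
```

Call:
jog_arm([
  [[20, 41, 0], [0, 0, 3.2], -0.3],
  [[20, 41, 0], [0, 0, 3.2], -0.3],
  [[20, 41, 0], [0, 0, 3.2], -0.3],
  [[20, 41, 0], [0, 0, 3.2], -0.3],
  [[20, 41, 0], [0, 0, 3.2], -0.3],
  [[20, 41, 0], [0, 0, 3.2], -0.3],
  [[20, 41, 0], [0, 0, 3.2], -0.3],
  [[20, 41, 0], [0, 0, 3.2], -0.3],
  [[20, 41, 0], [0, 0, 3], -0.3],
  [[0, 0, 0], [0, 0, 0], -0.3],
])

```text
t: 2.6
position: [0.578, 0.2679, 0.2256]
ee_rot: [[0.142, 0.99, -0.001], [0.99, -0.142, -0.0], [-0.0, -0.001, -1.0]]
wrist_force: [0.3, 0.0, 0.3]
grip_width: 0.0601
```

Call:
jog_arm([
  [[11, 23, -30], [0, 0, 1.4], -0.3],
  [[11, 23, -30], [0, 0, 1.3], -0.3],
  [[0, 0, -40], [0, 0, 0], -0.3],
  [[0, 0, -20], [0, 0, 0], -0.3],
  [[0, 0, 0], [0, 0, 0], -0.3],
])

```text
t: 3.22
position: [0.5992, 0.311, 0.1058]
ee_rot: [[0.099, 0.995, -0.002], [0.995, -0.099, -0.001], [-0.001, -0.002, -1.0]]
wrist_force: [0.5, -0.9, 0.2]
grip_width: 0.0606
```

```bash
python3 - <<'E'
from h import *
for n,r in(("top",(170,110,270,210)),("scene",(330,210,430,310))):
    im=arm.camera(n)[:,:,::-1]; cv2.imwrite(f"pics/{n}1.png",im)
a=[cv2.resize(cv2.imread(f"pics/{n}1.png")[y0:y1,x0:x1],None,fx=4,fy=4,interpolation=cv2.INTER_CUBIC) for n,(x0,y0,x1,y1) in(("top",(170,110,270,210)),("scene",(330,210,430,310)))]
cv2.imwrite("pics/pre.png",np.hstack(a))
print(arm.state()["position"])
E
```

```text
[0.60043497 0.31167602 0.10819659]
```

View pics/pre.png

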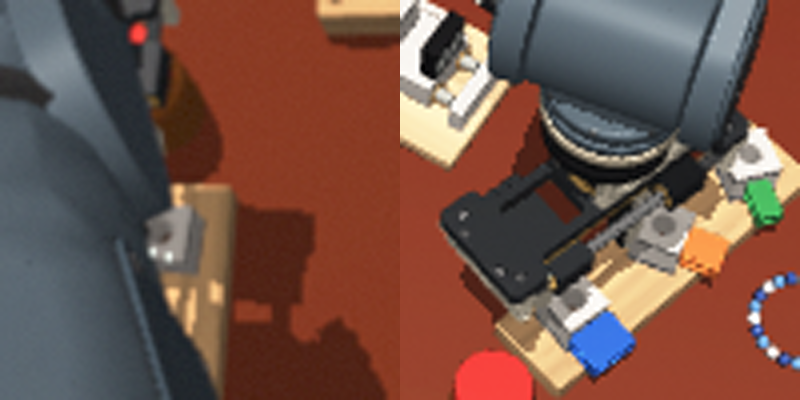

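Call:
jog_arm([
  [[0, 2, -25], [0, 0, 0], -0.3],
  [[0, 0, -25], [0, 0, 0], -0.3],
  [[0, 0, -15], [0, 0, 0], -0.3],
  [[0, 0, -8], [0, 0, 0], -0.3],
  [[0, 0, -3], [0, 0, 0], -0.3],
  [[0, 0, 0], [0, 0, 0], -0.3],
  [[0, 0, 0], [0, 0, 0], -0.3],
])

```text
t: 4.2
position: [0.6001, 0.314, 0.0313]
ee_rot: [[0.098, 0.995, 0.001], [0.995, -0.098, 0.0], [0.0, 0.001, -1.0]]
wrist_force: [-1.6, 0.5, 0.8]
grip_width: 0.0606
```

Call:
jog_arm([
  [[0, 0, 0], [0, 0, 0], 0.2],
  [[0, 0, 0], [0, 0, 0], 0.6],
  [[0, 0, 0], [0, 0, 0], 0.6],
  [[0, 0, 0], [0, 0, 0], 0.6],
  [[0, 0, 0], [0, 0, 0], 0.6],
], grip_force=10)

```text
t: 4.82
position: [0.5998, 0.3138, 0.0307]
ee_rot: [[0.098, 0.995, 0.0], [0.995, -0.098, 0.0], [0.0, 0.0, -1.0]]
wrist_force: [-0.2, -0.5, 0.8]
grip_width: 0.0342
```

Call:
jog_arm([
  [[0, 0, 0], [0, 0, 0], 1],
  [[0, 0, 0], [0, 0, 0], 1],
  [[0, 0, 5], [0, 0, 0], 1],
  [[0, 0, 15], [0, 0, 0], 1],
  [[0, 0, 20], [0, 0, 0], 1],
  [[0, 0, 20], [0, 0, 0], 1],
  [[0, 0, 0], [0, 0, 0], 1],
], grip_force=40)

```text
t: 5.7
position: [0.6008, 0.3143, 0.0933]
ee_rot: [[0.098, 0.995, 0.004], [0.995, -0.098, 0.002], [0.002, 0.003, -1.0]]
wrist_force: [0.1, 0.1, -1.3]
grip_width: 0.0337
```

Call:
jog_arm([
  [[0, 0, 40], [0, 0, 0], 1],
  [[0, 0, 40], [0, 0, 0], 1],
  [[0, -30, 17], [0, 0, 1], 1],
  [[0, -40, 0], [0, 0, 1.5], 1],
  [[0, -40, 0], [0, 0, 1.5], 1],
  [[0, -40, 0], [0, 0, 1.5], 1],
  [[0, -40, 0], [0, 0, 1.5], 1],
  [[0, -40, 0], [0, 0, 1.5], 1],
  [[0, -40, 0], [0, 0, 1.5], 1],
  [[0, -40, 0], [0, 0, 1.5], 1],
])

```text
t: 6.95
position: [0.5994, 0.0025, 0.1872]
ee_rot: [[-0.103, 0.995, -0.001], [0.995, 0.103, 0.0], [0.0, -0.001, -1.0]]
wrist_force: [-0.1, 0.0, -0.2]
grip_width: 0.0342
```

Call:
jog_arm([
  [[2, -40, 0], [0, 0, 1.5], 1],
  [[2, -40, 0], [0, 0, 1.5], 1],
  [[2, -40, 0], [0, 0, 1.5], 1],
  [[2, -40, 0], [0, 0, 1.5], 1],
  [[2, -40, 0], [0, 0, 1.3], 1],
  [[1, -43, 0], [0, 0, 0], 1],
  [[0, 0, 0], [0, 0, 0], 1],
  [[0, 0, 0], [0, 0, 0], 1],
])

```text
t: 7.95
position: [0.6105, -0.2386, 0.1871]
ee_rot: [[-0.228, 0.974, -0.001], [0.974, 0.228, 0.001], [0.001, -0.001, -1.0]]
wrist_force: [0.1, -0.1, -0.7]
grip_width: 0.0338
```

Call:
jog_arm([
  [[1, 0, -30], [0, 0, 0], 1],
  [[1, 0, -25], [0, 0, 0], 1],
  [[0, 0, -8], [0, 0, 0], 1],
  [[0, 0, 0], [0, 0, 0], 1],
  [[0, 0, 0], [0, 0, 0], 1],
])

```text
t: 8.57
position: [0.6133, -0.2391, 0.1258]
ee_rot: [[-0.228, 0.974, 0.002], [0.974, 0.228, -0.001], [-0.001, 0.001, -1.0]]
wrist_force: [-0.9, -0.7, -1.4]
grip_width: 0.0338
```

```bash
python3 - <<'E'
from h import *
for n in("top","scene"):
    im=arm.camera(n)[:,:,::-1]; cv2.imwrite(f"pics/{n}2.png",im)
a=[cv2.resize(cv2.imread(f"pics/{n}2.png")[y0:y0+80,x0:x0+80],None,fx=5,fy=5,interpolation=cv2.INTER_CUBIC) for n,(x0,y0) in(("top",(400,110)),("scene",(205,120)))]
cv2.imwrite("pics/pre2.png",np.hstack(a))
print(arm.state()["position"])
E
```

```text
[ 0.61318832 -0.23924656  0.12563005]
```

View pics/pre2.png

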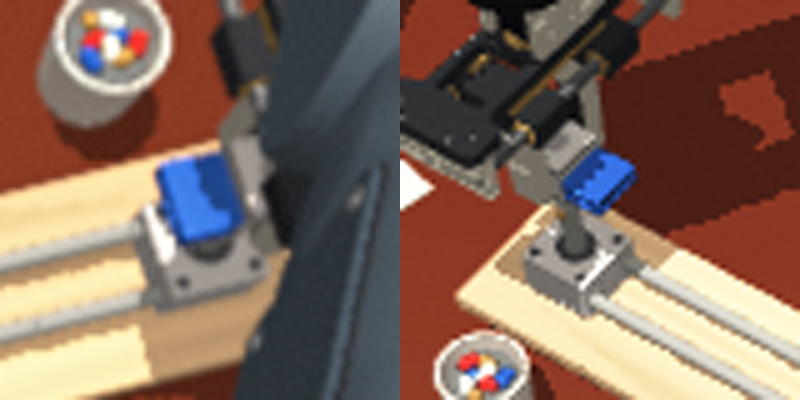

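Call:
jog_arm([
  [[-0.5, 0, -5], [0, 0, 0], 1],
  [[0, 0, -5], [0, 0, 0], 1],
  [[0, 0, -4], [0, 0, 0], 1],
  [[0, 0, -3], [0, 0, 0], 1],
  [[0, 0, -2], [0, 0, 0], 1],
  [[0, 0, 0], [0, 0, 0], 1],
])

```text
t: 9.43
position: [0.6122, -0.2392, 0.1055]
ee_rot: [[-0.228, 0.974, -0.0], [0.974, 0.228, 0.0], [0.0, -0.0, -1.0]]
wrist_force: [0.0, -0.3, -1.0]
grip_width: 0.034
```

Call:
jog_arm([
  [[0, 0, -2], [0, 0, 0], 1],
  [[0, 0, -2], [0, 0, 0], 1],
  [[0, 0, -2], [0, 0, 0], 1],
  [[0, 0, 0], [0, 0, 0], 1],
])

```text
t: 9.93
position: [0.6122, -0.2391, 0.0994]
ee_rot: [[-0.228, 0.974, -0.0], [0.974, 0.228, 0.0], [0.0, -0.0, -1.0]]
wrist_force: [-0.9, -0.4, -0.9]
grip_width: 0.0337
```

Call:
jog_arm([
  [[0, 0, -2], [0, 0, 0], 1],
  [[0, 0, -2], [0, 0, 0], 1],
  [[0, 0, 0], [0, 0, 0], 1],
])

```text
t: 10.3
position: [0.6128, -0.2392, 0.0958]
ee_rot: [[-0.228, 0.974, 0.001], [0.974, 0.228, -0.0], [-0.001, 0.001, -1.0]]
wrist_force: [2.7, -0.1, -0.6]
grip_width: 0.034
```

Call:
jog_arm([
  [[0, 0, -2], [0, 0, 0], 1],
  [[0, 0, -2], [0, 0, 0], 1],
  [[0, 0, 0], [0, 0, 0], 1],
])

```text
t: 10.68
position: [0.6128, -0.2397, 0.0925]
ee_rot: [[-0.228, 0.974, 0.002], [0.974, 0.228, -0.001], [-0.002, 0.001, -1.0]]
wrist_force: [2.0, -1.3, 3.4]
grip_width: 0.0339
```

Call:
jog_arm([
  [[0, 0, -2], [0, 0, 0], 1],
  [[0, 0, -2], [0, 0, 0], 1],
  [[0, 0, 0], [0, 0, 0], 1],
])

```text
t: 11.05
position: [0.6124, -0.2395, 0.0876]
ee_rot: [[-0.228, 0.974, 0.001], [0.974, 0.228, -0.001], [-0.001, 0.0, -1.0]]
wrist_force: [4.2, -3.1, -1.2]
grip_width: 0.0342
```

Call:
jog_arm([
  [[0, 0, -2], [0, 0, 0], 1],
  [[0, 0, -2], [0, 0, 0], 1],
  [[0, 0, 0], [0, 0, 0], 1],
])

```text
t: 11.42
position: [0.6124, -0.2393, 0.0836]
ee_rot: [[-0.228, 0.974, 0.0], [0.974, 0.228, -0.0], [-0.0, 0.0, -1.0]]
wrist_force: [3.8, -1.7, -0.3]
grip_width: 0.0338
```

Call:
jog_arm([
  [[0.5, -0.3, -3], [0, 0, 0], 1],
  [[0, 0, -3], [0, 0, 0], 1],
  [[0, 0, -3], [0, 0, 0], 1],
  [[0, 0, -3], [0, 0, 0], 1],
  [[0, 0, 0], [0, 0, 0], 1],
])

```text
t: 12.05
position: [0.6125, -0.2395, 0.071]
ee_rot: [[-0.228, 0.974, -0.001], [0.974, 0.228, 0.0], [0.0, -0.001, -1.0]]
wrist_force: [2.4, -0.0, -2.6]
grip_width: 0.0338
```

Call:
jog_arm([
  [[0, 0, -3], [0, 0, 0], 1],
  [[0, 0, -3], [0, 0, 0], 1],
  [[0, 0, -2], [0, 0, 0], 1],
  [[0, 0, 0], [0, 0, 0], 1],
])

```text
t: 12.55
position: [0.6124, -0.2391, 0.0626]
ee_rot: [[-0.228, 0.974, -0.001], [0.974, 0.228, 0.001], [0.001, -0.001, -1.0]]
wrist_force: [4.7, -0.4, -6.1]
grip_width: 0.0338
```

Call:
jog_arm([
  [[0, 0, -1], [0, 0, 0], 1],
  [[0, 0, 0], [0, 0, 0], 1],
])

```text
t: 12.8
position: [0.6125, -0.2392, 0.0622]
ee_rot: [[-0.228, 0.974, -0.001], [0.974, 0.228, 0.001], [0.001, -0.001, -1.0]]
wrist_force: [4.3, 0.6, -5.1]
grip_width: 0.0338
```

Call:
jog_arm([
  [[0, 0, -1], [0, 0, 0], 1],
  [[0, 0, 0], [0, 0, 0], 1],
])

```text
t: 13.05
position: [0.6125, -0.2395, 0.0616]
ee_rot: [[-0.228, 0.974, -0.001], [0.974, 0.228, 0.0], [0.0, -0.0, -1.0]]
wrist_force: [1.8, 0.9, -2.4]
grip_width: 0.0336
```

Call:
jog_arm([
  [[0, 0, -1.5], [0, 0, 0], 1],
  [[0, 0, 0], [0, 0, 0], 1],
])

```text
t: 13.3
position: [0.6127, -0.2397, 0.0607]
ee_rot: [[-0.228, 0.974, -0.0], [0.974, 0.228, -0.0], [-0.0, -0.0, -1.0]]
wrist_force: [-2.3, 0.4, 4.1]
grip_width: 0.034
```

Call:
jog_arm([
  [[0, 0, -1.5], [0, 0, 0], 1],
  [[0, 0, 0], [0, 0, 0], 1],
])

```text
t: 13.55
position: [0.6127, -0.2397, 0.0606]
ee_rot: [[-0.228, 0.974, -0.0], [0.974, 0.228, -0.0], [-0.0, -0.0, -1.0]]
wrist_force: [-8.6, 2.4, 18.6]
grip_width: 0.0338
```

Call:
jog_arm([
  [[0, 0, 1.5], [0, 0, 0], 1],
  [[0, 0, 0], [0, 0, 0], 0.2],
  [[0, 0, 0], [0, 0, 0], -0.1],
  [[0, 0, 0], [0, 0, 0], -0.1],
  [[0, 0, 0], [0, 0, 0], -0.1],
])

```text
t: 14.18
position: [0.6127, -0.2395, 0.06]
ee_rot: [[-0.228, 0.974, -0.0], [0.974, 0.228, 0.0], [0.0, -0.0, -1.0]]
wrist_force: [-0.3, -0.2, 0.3]
grip_width: 0.0509
```

Call:
jog_arm([
  [[0, 0, 10], [0, 0, 0], -0.1],
  [[0, 0, 30], [0, 0, 0], -0.1],
  [[0, 0, 40], [0, 0, 0], -0.1],
  [[0, 0, 40], [0, 0, 0], -0.1],
  [[-40, 40, 10], [0, 0, 0], -0.1],
  [[-30, 50, 0], [0, 0, 0], 0.5],
  [[0, 60, 0], [0, 0, 0], 1],
  [[0, 60, 0], [0, 0, 0], 1],
  [[0, 60, 0], [0, 0, 0], 1],
  [[0, 0, 0], [0, 0, 0], 1],
])

```text
t: 15.42
position: [0.5426, 0.0338, 0.1909]
ee_rot: [[-0.232, 0.973, 0.001], [0.973, 0.232, 0.0], [0.0, 0.001, -1.0]]
wrist_force: [0.0, -0.2, -0.5]
grip_width: 0.0056
```

```bash
python3 - <<'E'
from h import *
for n in("top","scene"):
    im=arm.camera(n)[:,:,::-1]; cv2.imwrite(f"pics/{n}3.png",im)
a=[cv2.resize(cv2.imread(f"pics/{n}3.png")[y0:y0+50,x0:x0+50],None,fx=8,fy=8,interpolation=cv2.INTER_CUBIC) for n,(x0,y0) in(("top",(415,130)),("scene",(215,145)))]
cv2.imwrite("pics/post2.png",np.hstack(a))
print(arm.state()["position"])
E
```

```text
[0.54288911 0.03068459 0.19071735]
```

View pics/post2.png

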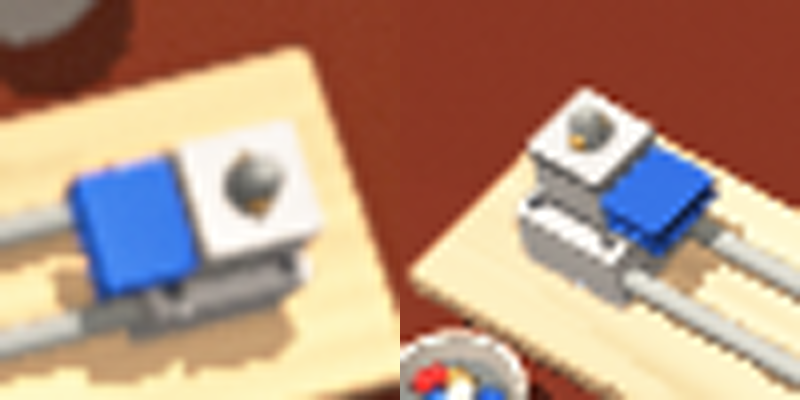

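View pics/scene3.png

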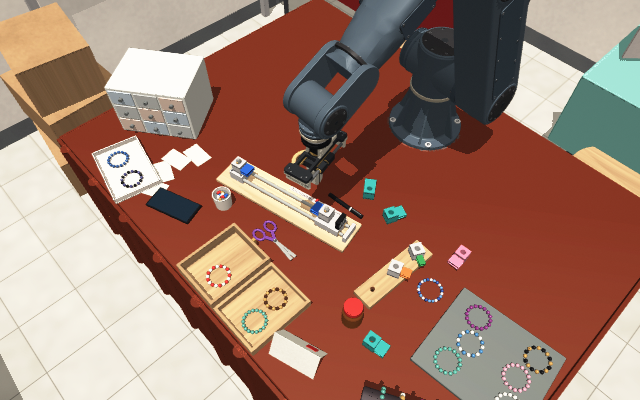

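The head is home: in both views its mouth faces the slide, and a brass ball shows on each side of the post above the rim. Next is the slide.

Call:
jog_arm([
  [[-8, 45, 0], [0, 0, 0], 1],
  [[-8, 45, 0], [0, 0, 0], 1],
  [[-6, 32, 0], [0, 0, 0], 1],
  [[0, 0, -30], [0, 0, 0], 1],
  [[0, 0, -40], [0, 0, 0], 1],
  [[0, 0, -35], [0, 0, 0], 1],
  [[0, 0, -20], [0, 0, 0], 1],
  [[0, 0, 0], [0, 0, 0], 1],
  [[0, 0, 0], [0, 0, 0], 1],
])

```text
t: 16.65
position: [0.5216, 0.1519, 0.0661]
ee_rot: [[-0.227, 0.974, 0.001], [0.974, 0.227, 0.0], [-0.0, 0.001, -1.0]]
wrist_force: [0.5, 0.3, 1.0]
grip_width: 0.0006
```

```bash
python3 - <<'E'
from h import *
for n in("top","scene"):
    im=arm.camera(n)[:,:,::-1]; cv2.imwrite(f"pics/{n}4.png",im)
a=[cv2.resize(cv2.imread(f"pics/{n}4.png")[y0:y0+80,x0:x0+80],None,fx=5,fy=5,interpolation=cv2.INTER_CUBIC) for n,(x0,y0) in(("top",(270,160)),("scene",(290,170)))]
cv2.imwrite("pics/push0.png",np.hstack(a))
print(arm.state()["position"])
E
```

```text
[0.5215375  0.15224025 0.06627392]
```

View pics/push0.png

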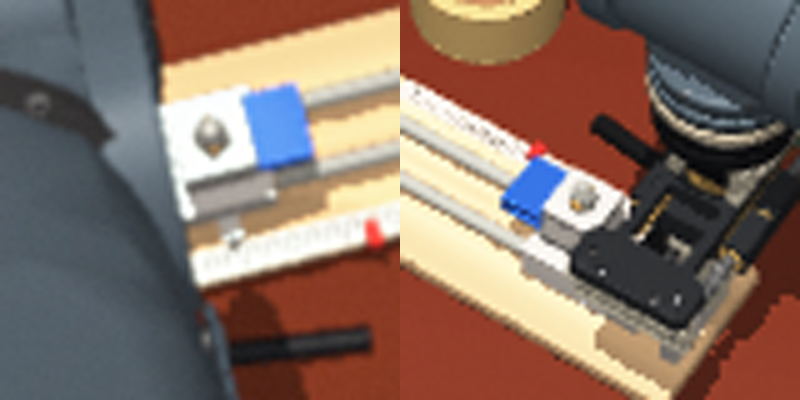

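Call:
jog_arm([
  [[0.9, -3.9, 0], [0, 0, 0], 1],
  [[0.9, -3.9, 0], [0, 0, 0], 1],
  [[0.9, -3.9, 0], [0, 0, 0], 1],
  [[0.5, -2, 0], [0, 0, 0], 1],
  [[0.5, -2, 0], [0, 0, 0], 1],
  [[0.5, -2, 0], [0, 0, 0], 1],
  [[0, 0, 0], [0, 0, 0], 1],
])

```text
t: 17.62
position: [0.525, 0.1347, 0.0651]
ee_rot: [[-0.228, 0.974, -0.0], [0.974, 0.228, -0.0], [0.0, -0.0, -1.0]]
wrist_force: [-0.2, 0.0, 0.3]
grip_width: 0.0011
```

Call:
jog_arm([
  [[0.5, -2, 0], [0, 0, 0], 1],
  [[0.5, -2, 0], [0, 0, 0], 1],
  [[0, 0, 0], [0, 0, 0], 1],
])

```text
t: 18.0
position: [0.5258, 0.1312, 0.0651]
ee_rot: [[-0.228, 0.974, -0.0], [0.974, 0.228, 0.001], [0.001, -0.0, -1.0]]
wrist_force: [-1.5, 4.9, 0.2]
grip_width: 0.0006
```

Call:
jog_arm([
  [[0.9, -3.9, 0], [0, 0, 0], 1],
  [[0.9, -3.9, 0], [0, 0, 0], 1],
  [[0.9, -3.9, 0], [0, 0, 0], 1],
  [[0.9, -3.9, 0], [0, 0, 0], 1],
  [[0.9, -3.9, 0], [0, 0, 0], 1],
  [[0.9, -3.9, 0], [0, 0, 0], 1],
  [[0.9, -3.9, 0], [0, 0, 0], 1],
  [[0.9, -3.9, 0], [0, 0, 0], 1],
  [[0.9, -3.9, 0], [0, 0, 0], 1],
  [[0.9, -3.9, 0], [0, 0, 0], 1],
])

```text
t: 19.25
position: [0.5349, 0.0925, 0.0651]
ee_rot: [[-0.228, 0.974, -0.0], [0.974, 0.228, 0.001], [0.001, 0.0, -1.0]]
wrist_force: [-1.3, 7.6, -0.2]
grip_width: 0.0005
```

Call:
jog_arm([
  [[0.9, -3.9, 0], [0, 0, 0], 1],
  [[0.9, -3.9, 0], [0, 0, 0], 1],
  [[0, 0, 0], [0, 0, 0], 1],
  [[0, 0, 0], [0, 0, 0], 1],
])

```text
t: 19.75
position: [0.5368, 0.0843, 0.0651]
ee_rot: [[-0.228, 0.974, 0.0], [0.974, 0.228, 0.001], [0.0, 0.0, -1.0]]
wrist_force: [-0.6, 5.4, -1.0]
grip_width: 0.0002
```

```bash
python3 - <<'E'
from h import *
for n in("top","scene"):
    im=arm.camera(n)[:,:,::-1]; cv2.imwrite(f"pics/{n}5.png",im)
cv2.imwrite("pics/push1.png",cv2.resize(cv2.imread("pics/top5.png")[180:220,315:365],None,fx=14,fy=14,interpolation=cv2.INTER_CUBIC))
print(arm.state()["position"])
E
```

```text
[0.53683663 0.08433449 0.06515948]
```

View pics/push1.png

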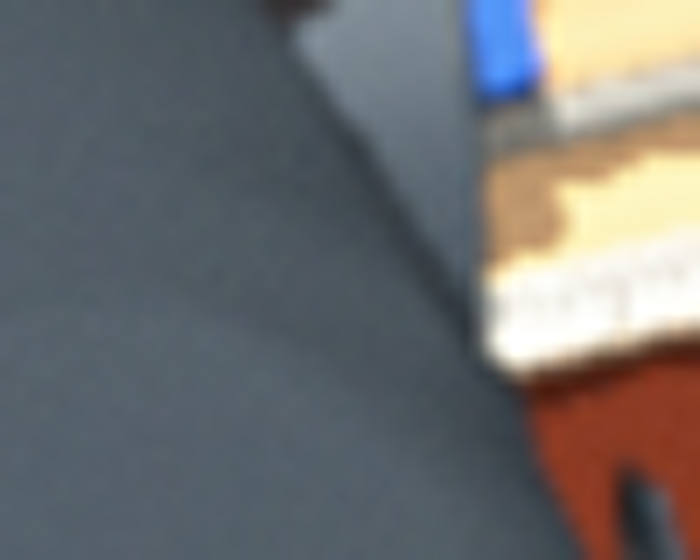

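Call:
jog_arm([
  [[-2.3, 10, 0], [0, 0, 0], 1],
  [[0, 0, 40], [0, 0, 0], 1],
  [[0, 0, 50], [0, 0, 0], 1],
  [[0, 60, 0], [0, 0, 0], 1],
  [[0, 60, 0], [0, 0, 0], 1],
  [[0, 60, 0], [0, 0, 0], 1],
  [[0, 60, 0], [0, 0, 0], 1],
  [[0, 0, 0], [0, 0, 0], 1],
  [[0, 0, 0], [0, 0, 0], 1],
])

```text
t: 20.98
position: [0.5341, 0.3337, 0.1548]
ee_rot: [[-0.228, 0.974, -0.0], [0.974, 0.228, -0.001], [-0.001, -0.001, -1.0]]
wrist_force: [0.1, -0.4, 0.2]
grip_width: 0.0007
```

```bash
python3 - <<'E'
from h import *
for n in("top","scene"):
    im=arm.camera(n)[:,:,::-1]; cv2.imwrite(f"pics/{n}6.png",im)
cv2.imwrite("pics/push2.png",cv2.resize(cv2.imread("pics/top6.png")[180:220,315:365],None,fx=14,fy=14,interpolation=cv2.INTER_CUBIC))
print(arm.state()["position"])
E
```

```text
[0.53453764 0.33287208 0.15511044]
```

View pics/push2.png

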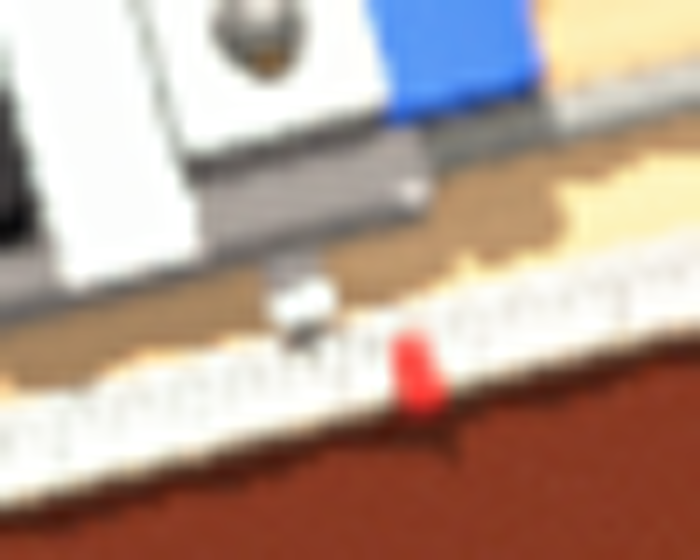

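```bash
python3 - <<'E'
from h import *
np.set_printoptions(precision=4,suppress=True)
J=np.array([-.2284,.9736]); X=np.array([.9736,.2284]); s=np.array([.6125,-.2392])
jj=lambda P:(round((P[:2]-s)@J,4),round((P[:2]-s)@X,4))
t=lambda u,v:np.array([315+u/14-.46,180+v/14-.46])
print("ptr tip",jj(plane("top",t(304,338),.022)),"white",jj(plane("top",t(303,300),.022)))
print("tab",jj(plane("top",t(417,370),.019)))
for n,roi in(("top",(330,195,360,215)),("scene",(305,190,330,210))):
  for k in(0,3,6):
    im=cv2.imread(f"pics/{n}{k}.png"); B=blobs(im,[0,150,150],[8,255,255],roi,3)
    if B: print(n,k,B[0][0],jj(plane(n,B[0][1],.02)))
for k in (0,6):
  S=cv2.imread(f"pics/scene{k}.png"); cv2.imwrite(f"pics/s{k}c.png",cv2.resize(S[180:220,295:345],None,fx=14,fy=14,interpolation=cv2.INTER_CUBIC))
E
```

```text
ptr tip (np.float64(0.27), np.float64(-0.0415)) white (np.float64(0.2684), np.float64(-0.035))
tab (np.float64(0.2523), np.float64(-0.0513))
top 0 9 (np.float64(0.2526), np.float64(-0.0531))
top 6 9 (np.float64(0.2526), np.float64(-0.0531))
scene 0 9 (np.float64(0.2527), np.float64(-0.0541))
scene 3 5 (np.float64(0.2519), np.float64(-0.0523))
scene 6 4 (np.float64(0.2531), np.float64(-0.0572))
```

View pics/s6c.png

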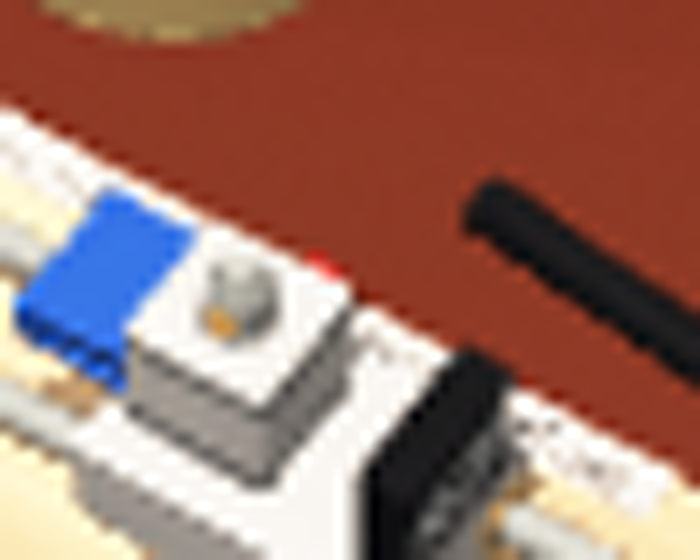

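Call:
jog_arm([
  [[0, -60, 0], [0, 0, 0], 1],
  [[0, -60, 0], [0, 0, 0], 1],
  [[0, -60, 0], [0, 0, 0], 1],
  [[0, -58, 0], [0, 0, 0], 1],
  [[0, 0, -40], [0, 0, 0], 1],
  [[0, 0, -40], [0, 0, 0], 1],
  [[0, 0, -10], [0, 0, 0], 1],
  [[0, 0, 0], [0, 0, 0], 1],
])

```text
t: 22.08
position: [0.5346, 0.0956, 0.0656]
ee_rot: [[-0.227, 0.974, -0.0], [0.974, 0.227, -0.0], [-0.0, -0.0, -1.0]]
wrist_force: [0.1, -0.2, 0.1]
grip_width: 0.0005
```

Call:
jog_arm([
  [[0.9, -4, 0], [0, 0, 0], 1],
  [[0.9, -4, 0], [0, 0, 0], 1],
  [[0.9, -4, 0], [0, 0, 0], 1],
  [[0.7, -3, 0], [0, 0, 0], 1],
  [[0.7, -3, 0], [0, 0, 0], 1],
  [[0, 0, 0], [0, 0, 0], 1],
  [[0, 0, 0], [0, 0, 0], 1],
])

```text
t: 22.95
position: [0.5389, 0.0783, 0.0656]
ee_rot: [[-0.228, 0.974, 0.001], [0.974, 0.228, 0.001], [0.0, 0.001, -1.0]]
wrist_force: [-0.3, 5.0, 4.2]
grip_width: 0.0007
```

Call:
jog_arm([
  [[0.7, -3, 0], [0, 0, 0], 1],
  [[0.7, -3, 0], [0, 0, 0], 1],
  [[0.5, -2, 0], [0, 0, 0], 1],
  [[0, 0, 0], [0, 0, 0], 1],
  [[0, 0, 0], [0, 0, 0], 1],
])

```text
t: 23.58
position: [0.5407, 0.0703, 0.0654]
ee_rot: [[-0.228, 0.974, 0.001], [0.974, 0.228, 0.0], [0.0, 0.001, -1.0]]
wrist_force: [0.0, 5.5, 4.1]
grip_width: 0.0007
```

Call:
jog_arm([
  [[-2.3, 10, 0], [0, 0, 0], 1],
  [[0, 0, 40], [0, 0, 0], 1],
  [[0, 0, 50], [0, 0, 0], 1],
  [[0, 60, 0], [0, 0, 0], 1],
  [[0, 60, 0], [0, 0, 0], 1],
  [[0, 60, 0], [0, 0, 0], 1],
  [[0, 60, 0], [0, 0, 0], 1],
  [[0, 0, 0], [0, 0, 0], 1],
  [[0, 0, 0], [0, 0, 0], 1],
])

```text
t: 24.7
position: [0.5377, 0.3197, 0.1547]
ee_rot: [[-0.228, 0.974, -0.001], [0.974, 0.228, -0.001], [-0.001, -0.001, -1.0]]
wrist_force: [-0.5, -0.5, -0.8]
grip_width: 0.0009
```

```bash
python3 - <<'E'
from h import *
for n in("top","scene"):
    im=arm.camera(n)[:,:,::-1]; cv2.imwrite(f"pics/{n}7.png",im)
cv2.imwrite("pics/push3.png",cv2.resize(cv2.imread("pics/top7.png")[180:220,315:365],None,fx=14,fy=14,interpolation=cv2.INTER_CUBIC))
print(arm.state()["position"])
E
```

```text
[0.53821197 0.31883997 0.15500375]
```

View pics/push3.png

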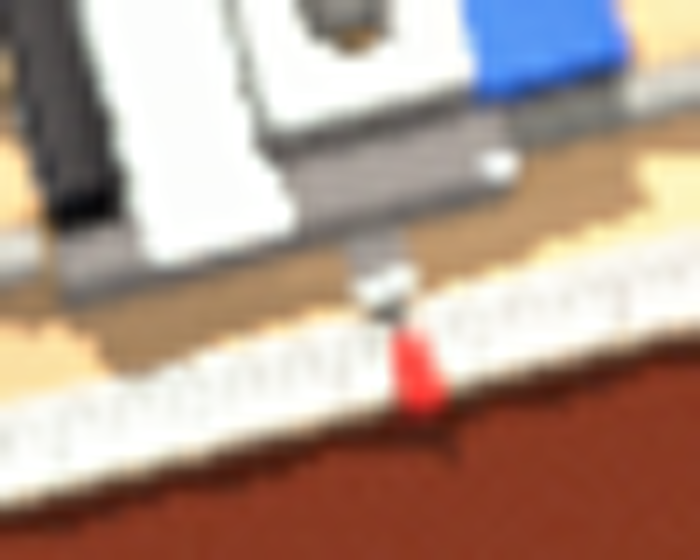

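```bash
python3 - <<'E'
from h import *
J=np.array([-.2284,.9736]); X=np.array([.9736,.2284]); s=np.array([.6125,-.2392])
jj=lambda P:(round((P[:2]-s)@J,4),round((P[:2]-s)@X,4))
t=lambda u,v:np.array([315+u/14-.46,180+v/14-.46])
print("ptr",jj(plane("top",t(388,315),.022)),"white",jj(plane("top",t(386,283),.022)))
p=lambda jy,jx,z:((proj("top",[*(s+jy*J+jx*X),z])-[315,180]+.46)*14).round()
print("where tip should appear over tab",p(.2525,-.0415,.022),"now",p(.2552,-.0415,.022))
# slide post/ball cross check: detect shift of blue buckle mask between pics
for k in(0,6,7):
    B=blobs(cv2.imread(f"pics/top{k}.png"),[100,110,80],[125,255,255],(290,165,380,205)); print(k,jj(plane("top",B[0][1],.074)))
E
```

```text
ptr (np.float64(0.2549), np.float64(-0.0412)) white (np.float64(0.2538), np.float64(-0.0357))
where tip should appear over tab [402. 313.] now [387. 317.]
0 (np.float64(0.288), np.float64(-0.0019))
6 (np.float64(0.2379), np.float64(-0.0021))
7 (np.float64(0.2231), np.float64(-0.0019))
```

Call:
jog_arm([
  [[0, -60, 0], [0, 0, 0], 1],
  [[0, -60, 0], [0, 0, 0], 1],
  [[0, -60, 0], [0, 0, 0], 1],
  [[0, -58, 0], [0, 0, 0], 1],
  [[0, 0, -40], [0, 0, 0], 1],
  [[0, 0, -40], [0, 0, 0], 1],
  [[0, 0, -10], [0, 0, 0], 1],
  [[0, 0, 0], [0, 0, 0], 1],
])

```text
t: 25.8
position: [0.5383, 0.0816, 0.0656]
ee_rot: [[-0.227, 0.974, -0.0], [0.974, 0.227, -0.0], [-0.0, -0.0, -1.0]]
wrist_force: [0.5, -0.5, -0.2]
grip_width: 0.0006
```

Call:
jog_arm([
  [[0.7, -3, 0], [0, 0, 0], 1],
  [[0.7, -3, 0], [0, 0, 0], 1],
  [[0.7, -3, 0], [0, 0, 0], 1],
  [[0.3, -1.5, 0], [0, 0, 0], 1],
  [[0, 0, 0], [0, 0, 0], 1],
  [[0, 0, 0], [0, 0, 0], 1],
])

```text
t: 26.55
position: [0.5405, 0.0716, 0.0651]
ee_rot: [[-0.228, 0.974, -0.0], [0.974, 0.228, -0.0], [-0.0, -0.0, -1.0]]
wrist_force: [-0.4, 0.3, 0.2]
grip_width: 0.0005
```

Call:
jog_arm([
  [[0.3, -1.5, 0], [0, 0, 0], 1],
  [[0, 0, 0], [0, 0, 0], 1],
  [[0, 0, 0], [0, 0, 0], 1],
])

```text
t: 26.92
position: [0.5408, 0.0701, 0.0651]
ee_rot: [[-0.228, 0.974, -0.0], [0.974, 0.228, 0.0], [0.0, -0.0, -1.0]]
wrist_force: [-0.9, 2.9, -0.1]
grip_width: 0.0004
```

Call:
jog_arm([
  [[0.3, -1, 0], [0, 0, 0], 1],
  [[0, 0, 0], [0, 0, 0], 1],
  [[0, 0, 0], [0, 0, 0], 1],
])

```text
t: 27.3
position: [0.541, 0.0695, 0.0651]
ee_rot: [[-0.228, 0.974, -0.0], [0.974, 0.228, 0.001], [0.001, -0.0, -1.0]]
wrist_force: [-0.4, 5.5, 0.4]
grip_width: 0.0008
```

Call:
jog_arm([
  [[0.2, -1, 0], [0, 0, 0], 1],
  [[0, 0, 0], [0, 0, 0], 1],
  [[0, 0, 0], [0, 0, 0], 1],
])

```text
t: 27.68
position: [0.5412, 0.0686, 0.0651]
ee_rot: [[-0.228, 0.974, -0.0], [0.974, 0.228, 0.001], [0.001, -0.0, -1.0]]
wrist_force: [-1.9, 6.0, 0.8]
grip_width: 0.0004
```

Call:
jog_arm([
  [[-2.3, 10, 0], [0, 0, 0], 1],
  [[0, 0, 40], [0, 0, 0], 1],
  [[0, 0, 50], [0, 0, 0], 1],
  [[0, 60, 0], [0, 0, 0], 1],
  [[0, 60, 0], [0, 0, 0], 1],
  [[0, 60, 0], [0, 0, 0], 1],
  [[0, 60, 0], [0, 0, 0], 1],
  [[0, 0, 0], [0, 0, 0], 1],
  [[0, 0, 0], [0, 0, 0], 1],
])

```text
t: 28.8
position: [0.5387, 0.3178, 0.1548]
ee_rot: [[-0.228, 0.974, -0.0], [0.974, 0.228, -0.001], [-0.001, -0.001, -1.0]]
wrist_force: [0.4, 0.1, -0.0]
grip_width: 0.0003
```

```bash
python3 - <<'E'
from h import *
for n in("top","scene"):
    im=arm.camera(n)[:,:,::-1]; cv2.imwrite(f"pics/{n}8.png",im)
cv2.imwrite("pics/push4.png",cv2.resize(cv2.imread("pics/top8.png")[180:220,315:365],None,fx=14,fy=14,interpolation=cv2.INTER_CUBIC))
J=np.array([-.2284,.9736]); X=np.array([.9736,.2284]); s=np.array([.6125,-.2392])
for k in(7,8):
    B=blobs(cv2.imread(f"pics/top{k}.png"),[100,110,80],[125,255,255],(290,165,380,205)); print(k,(plane("top",B[0][1],.074)[:2]-s)@J)
E
```

```text
7 0.22314861911363446
8 0.22134832805594354
```

View pics/push4.png

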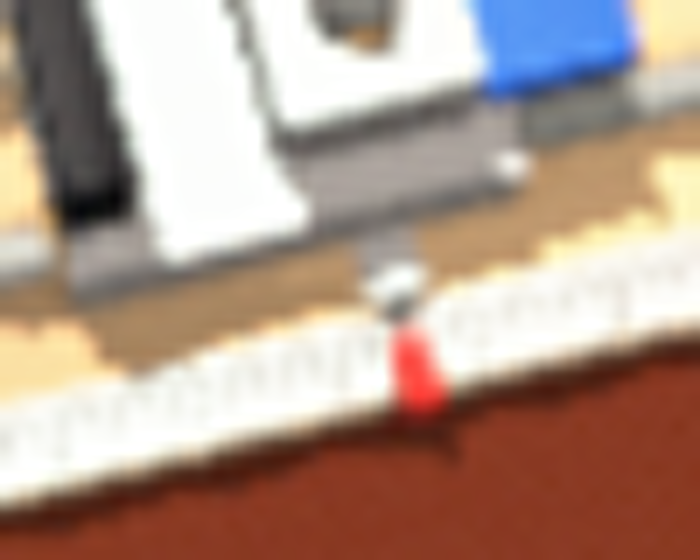

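View pics/scene8.png

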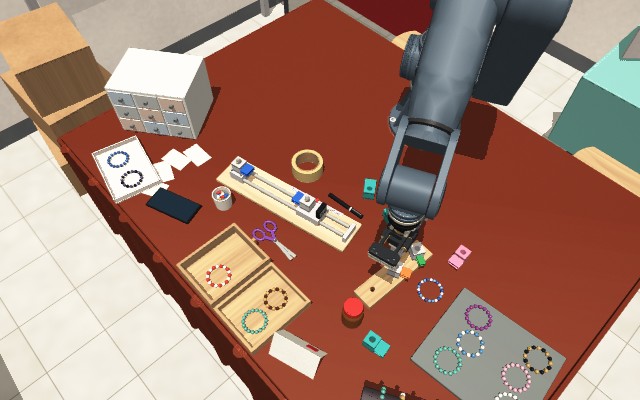

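View pics/top8.png

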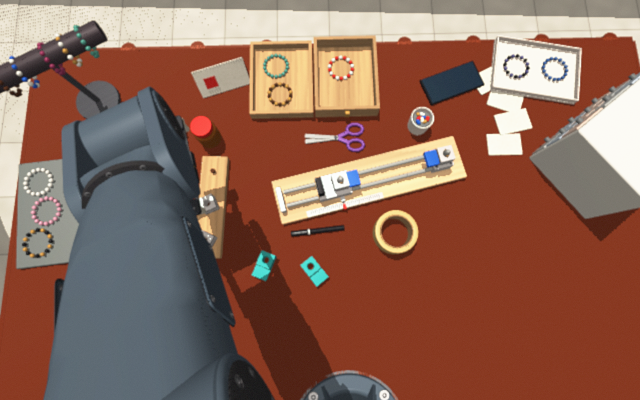

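Call:
jog_arm([
  [[0, 0, 30], [0, 0, 0], -0.3],
  [[0, 0, 0], [0, 0, 0], -0.3],
  [[0, 0, 0], [0, 0, 0], -0.3],
  [[0, 0, 0], [0, 0, 0], -0.3],
])

```text
t: 29.4
position: [0.5388, 0.3175, 0.1842]
ee_rot: [[-0.227, 0.974, -0.001], [0.974, 0.227, -0.001], [-0.0, -0.001, -1.0]]
wrist_force: [0.1, 0.3, -0.0]
grip_width: 0.0356
```

```bash
python3 -c "
from station import arm
print(arm.state()['wrist_force']);print(arm.sign_off())"
```

```text
[ 0.07509851  0.25054168 -0.01964075]
the job is handed in; nothing more can be done
None
```

The blue head is on the jig's bare post and the slide's pointer stands over the red tab. I handed the job in at about 29 s.

- **Head:** I took it from the rack's far dowel and pressed it down until it stopped on the end block, at about 19 N. Its mouth faces the slide's blue buckle. After I let go, both camera views showed a brass ball out on each side of the post above the rim.
- **Slide:** I pushed it by the lug in three goes, looking between them. By my last measurement the pointer is about 0.7 mm short of the tab's middle, give or take 1 mm, so it should not be past it. The estimates from the pointer, the buckle's shift and the arm's own travel agreed to within about 1 mm.
- **Everything else:** In the last pictures the table looked unchanged, judged by eye. The arm hid part of the rack in both views, so I could not fully see the orange and green heads. The gripper was empty, clear of everything, and read almost no force. No check failed.

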